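# Queue the sample tins for weighing in order of size

## Robot

A 7-joint arm with a two-finger parallel gripper is mounted at the origin on the work surface. World frame = base frame: x ahead of the robot, y to its left, z up, the work surface at z = 0. Lengths are in m, angles in rad, forces in N, time in s.
With the tool pointing down it reaches from about 0.4 to 0.925 m from the base axis. Payload 5.6 kg.
Tool frame: the origin (TCP) lies on the centre line of the jaws, within the pads' length; the fingertips stand 11 mm ahead of it and the grasp point (between the pads) lies 8 mm behind it; z points along the fingers, y is the line along which they close (so a half turn about z gives the same grasp; the last joint's range is limited). The gripper opens to 85 mm and grips with 20 to 120 N. Pads are 22 mm wide; open, the fingers measure 114 mm over their backs; the gripper's body (76 mm by 85 mm) begins 54 mm behind the grasp point. The pads swing forward as they close: fully open they stand 13 mm farther back than shut.
Start: joints at [1.247, 0.468, -0.012, 1.603, 0.006, 1.071, -0.056], TCP at [0.18, -0.625, 0.242] pointing down, gripper open.
Joint ranges: [-2.53, 2.53], [-0.31, 2.02], [-1.57, 1.55], [0.28, 2.44], [-1.29, 4.43], [0.15, 1.84], [-2.92, 2.92]. Speed limits (rad/s): [2.57, 2.57, 3.14, 3.14, 3.14, 3.14, 3.14].

## Interface

Orientations are given as a unit quaternion [x, y, z, w].
In Python, from station import ctrl gives the robot as it stands. The module is installed in compiled form; this text tells all that it offers.
- The arm moves only by the tool move_arm, never from a script. Its arguments are lists of equal length, an entry for each row: "travel": the shift along the tool's x, y, z normalised to -1 to 1, where 1 is 0.4 m, a list of three; "rot": the turn, a rotation vector about the tool's x, y, z normalised to -1 to 1, where 1 is 120 degrees, a list of three; "claw": the opening, from 0 (shut) to 1 (fully open). A call has 1 to 12 rows; each row is the pose to reach, as a shift and turn from the pose commanded when the call began, along the tool's axes at that moment; what a row does not reach only later rows make up. A row lasts 1/12 s, in which the tool goes at most 41.7 mm and 7.16 degrees, less where a joint would pass 70% of its speed; a pose out of reach is approached as far as the arm can. A call with a number of a shift or a turn outside -1 to 1 is refused whole. A call with a gripper value outside its range is refused whole. The fingers move at their own pace and stop on an object; "squeeze" is the grip in N (left out, the last holds). Time passes only in rows, so rows that repeat a pose let the fingers close. It gives the time, the measured TCP pose, the force, the opening and the grip force at its end, in the units of the state.
- ctrl.state(): the state, without advancing time (a new reading comes with each control period).
- ctrl.read_camera(name): name is "scene" or "top"; returns the picture (480x640x3 uint8, red, green, blue); there is no depth.
- ctrl.camera_params(name): a dict with "fx", "fy", "cx", "cy" (pixels), "R" (3x3) and "t" (3): a world point X has camera coordinates R X + t. Camera axes: x right, y down, z forward; pixel columns grow to the right and rows downward; lengths in m; the calibration is good to about 2 mm. A picture is of the moment at which its call begins. camera_params takes no time and is no camera call.
- ctrl.close_job(): hands the job in; it is judged then, once.
The state is a dict: "time": time; "joint_pos": joint angles; "qvel": joint speeds; "effort": joint torques, N m; "tcp_pos": TCP position; "tool_rot": TCP orientation; "wrist_force": force on the tool from outside, world axes, zero at the start; "ft_torque": the same for the moment, N m; "finger_gap": opening from 0.0 (shut) to 1.0 (fully open); "finger_force": force on a finger pad.
Only numpy, scipy, OpenCV 4.12 (cv2) and the standard library are available. Lean on these libraries where they do the work, as an engineer would, in place of code of your own. Each camera call takes 0.05 s, during which the arm holds its last target. There are 200 camera calls.

## Task

The four bare gold sample tins are to be weighed one after another: line them up on the four rubber mats of the white board in order of size, the smallest on the mat next to the bench scale and each tin bigger than the one before as the row goes away from it. Set every tin lid up, centred on its mat and lying lengthways along it, and do not knock over the date stamp that stands among them.

Things in the scene. Friction and masses are not known exactly. Their poses are not given: they have to be found in the camera images.
- tin_62: the smallest of the four bare gold sample tins lying loose and singly on the steel table: a closed, flat rectangular fish tin with rounded corners and a ring-pull lid, 62 mm long, 42 mm wide, 20 mm high, 65 g give or take a quarter. Origin: centre of its underside; x along its length (ring pull towards +x), y across its width, z up through the lid. It starts lid up, at any yaw
- tin_76: the second smallest of the four bare gold sample tins lying loose and singly on the steel table: a closed, flat rectangular fish tin with rounded corners and a ring-pull lid, 76 mm long, 48 mm wide, 24 mm high, 100 g give or take a quarter. Origin: centre of its underside; x along its length (ring pull towards +x), y across its width, z up through the lid. It starts lid up, at any yaw
- tin_90: the second largest of the four bare gold sample tins lying loose and singly on the steel table: a closed, flat rectangular fish tin with rounded corners and a ring-pull lid, 90 mm long, 54 mm wide, 29 mm high, 150 g give or take a quarter. Origin: centre of its underside; x along its length (ring pull towards +x), y across its width, z up through the lid. It starts lid up, at any yaw
- tin_105: the largest of the four bare gold sample tins lying loose and singly on the steel table: a closed, flat rectangular fish tin with rounded corners and a ring-pull lid, 105 mm long, 60 mm wide, 35 mm high, 210 g give or take a quarter. Origin: centre of its underside; x along its length (ring pull towards +x), y across its width, z up through the lid. It starts lid up, at any yaw
- mat_a: the one at the board's left end (+y) of four equal dark rubber mats, 114 x 70 mm, in a straight row, 100 mm centre to centre, on a fixed white plastic board (130 x 410 mm). Origin: centre of the mat's top, 12 mm above the table; x along its length (across the board, away from the robot), y along the row to the left, z up. The board's place and yaw vary
- mat_b: the second from the left of four equal dark rubber mats, 114 x 70 mm, in a straight row, 100 mm centre to centre, on a fixed white plastic board (130 x 410 mm). Origin: centre of the mat's top, 12 mm above the table; x along its length (across the board, away from the robot), y along the row to the left, z up. The board's place and yaw vary
- mat_c: the third from the left of four equal dark rubber mats, 114 x 70 mm, in a straight row, 100 mm centre to centre, on a fixed white plastic board (130 x 410 mm). Origin: centre of the mat's top, 12 mm above the table; x along its length (across the board, away from the robot), y along the row to the left, z up. The board's place and yaw vary
- mat_d: the one at the board's right end (-y) of four equal dark rubber mats, 114 x 70 mm, in a straight row, 100 mm centre to centre, on a fixed white plastic board (130 x 410 mm). Origin: centre of the mat's top, 12 mm above the table; x along its length (across the board, away from the robot), y along the row to the left, z up. The board's place and yaw vary
- scale: fixed bench scale: white housing 220 x 200 mm with a bright metal weighing plate (top about 70 mm above the table) and a small display towards the robot. It stands beyond one end of the white board, left or right as the start has it; the grey and black label printer (20 x 18 cm, 14 cm high) stands beyond the other end. Origin: centre of its underside
- stamp: loose date stamp standing upright in one of the gaps between the tins: black and grey, 30 x 24 mm, 64 mm high, 90 g. Origin: centre of its underside; z up. A glue stick (29 mm thick, 88 mm high) and a marker pen (lying) are in the other two gaps
Not all that is in view belongs to the job. Leave any green look-alike of the tin_62 alone.

How it is judged:
By the outcome, as a careful person would: the job done as asked, in the order asked, and still so for the second after the job is handed in, with the robot touching nothing.
It also fails if it takes over 93 s, if anything falls off the work surface, if the arm or the gripper's body presses on something with over 40 N, if the wrist force passes 120 N, or if a joint passes its speed limit or range.

## Working session

There is one attempt and no reset: what is moved stays moved. The work goes in short steps, Python scripts to look and compute and a tool call to move; the robot and the scene stay as the last step left them, time stands still between calls to the robot, and variables do not carry over. Pictures are saved under pics/ and viewed, at most 14 in all, crops included, and the job is handed in when it is done.

Besides the shell and the picture viewer there is one more tool, called as a command line: name --argument value ..., lists and objects as JSON in quotes. move_arm: Moves the arm, as the interface text tells. Scaled input: -1 to 1 covers 0.4 m each way for a shift and 120 degrees each way for a turn. Its arguments: {"type":"object","properties":{"travel":{"type":"array","items":{"type":"array","items":{"type":"number"}}},"rot":{"type":"array","items":{"type":"array","items":{"type":"number"}}},"claw":{"type":"array","items":{"type":"number"}},"squeeze":{"type":"number"}},"required":["travel","rot","claw"]}

```bash
mkdir -p pics; python3 - <<'E'
from station import ctrl
import cv2,json
for n in("scene","top"):
    im=ctrl.read_camera(n); cv2.imwrite(f"pics/{n}0.png",im[:,:,::-1])
    p=ctrl.camera_params(n); print(n,{k:(v.round(4).tolist() if hasattr(v,'round') and hasattr(v,'tolist') else v) for k,v in p.items()})
print(ctrl.state())
E
```

```text
scene {'fx': 480.5292503265611, 'fy': 480.5292503265611, 'cx': 317.87271091429443, 'cy': 236.31653642130578, 'R': [[-0.7094, 0.7046, -0.0178], [0.3629, 0.3435, -0.8662], [-0.6042, -0.621, -0.4994]], 't': [0.3623, -0.1287, 1.3805]}
top {'fx': 513.6908368408596, 'fy': 513.6908368408596, 'cx': 325.0481407115124, 'cy': 238.03152286427937, 'R': [[0.0133, -0.9998, -0.0128], [-0.9824, -0.0107, -0.1867], [0.1865, 0.0151, -0.9823]], 't': [0.0044, 0.5003, 1.0903]}
{'time': 0.1, 'joint_pos': array([ 1.24701819,  0.46830765, -0.01158492,  1.60354424,  0.0060043 ,
        1.07145046, -0.05631559]), 'qvel': array([-8.82350358e-04, -2.88073213e-03,  3.56201778e-05, -3.73193343e-03,
        5.48971118e-05,  4.77793031e-05, -2.04299241e-04]), 'effort': array([ 1.27280040e-03, -5.33521378e+01,  2.19464523e-02, -2.51964051e+01,
        1.15470626e-02,  4.35977927e-03,  2.87199384e-05]), 'tcp_pos': array([ 0.17990213, -0.62408118,  0.2414163 ]), 'tool_rot': array([ 9.90167850e-01,  1.39881829e-01, -1.81924824e-04, -8.17805922e-04]), 'wrist_force': array([-0.2842313 , -0.12295918, -0.36426643]), 'ft_torque': array([ 0.04234781, -0.03748384,  0.00555572]), 'finger_force': 0.0, 'finger_gap': 1.0045926747787781}
```

View pics/top0.png

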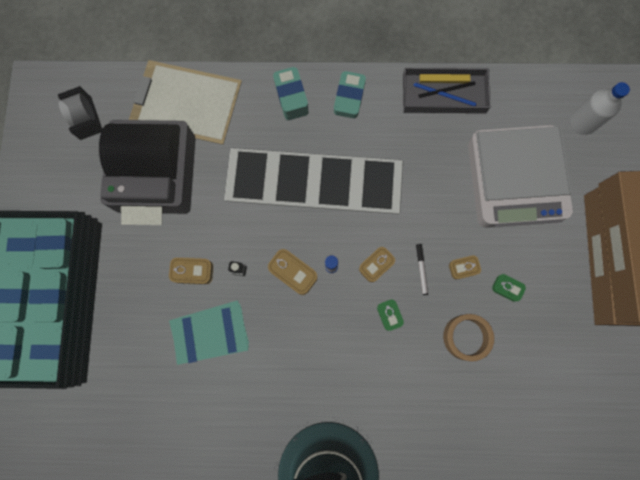

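View pics/scene0.png

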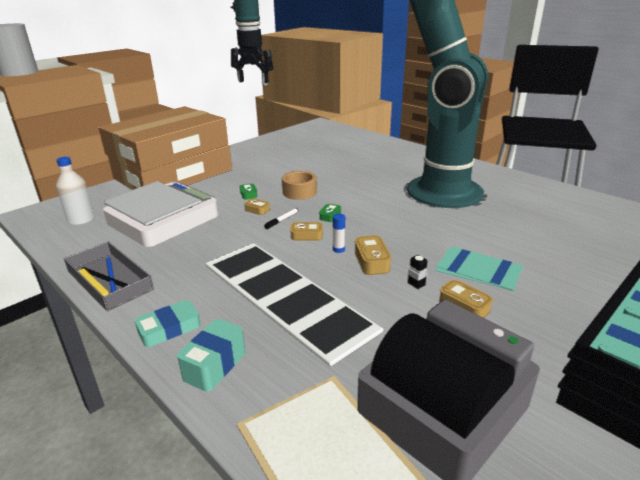

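The top view shows the scale at the right end (-y, px 520,170), so mat_d (378,185) takes the smallest tin. The gold tins are near (191,271), (293,272), (377,264) and (465,268). The stamp is at (237,268), the glue stick at (332,263) and the marker at (422,270). The scene view agrees with this.

```bash
cat > h.py <<'E'
from station import ctrl
import cv2,numpy as np
from scipy.spatial.transform import Rotation as Rn
def ray(n,uv,z):
    p=ctrl.camera_params(n); R=np.array(p['R']);t=np.array(p['t']); c=-R.T@t
    uv=np.atleast_2d(uv); d=np.c_[(uv[:,0]-p['cx'])/p['fx'],(uv[:,1]-p['cy'])/p['fy'],np.ones(len(uv))]@R
    return c+d*((z-c[2])/d[:,2])[:,None]
def rect(xy):
    (cx,cy),(w,h),a=cv2.minAreaRect((xy[:,:2]*1000).astype(np.float32))
    if w<h: w,h,a=h,w,a+90
    return np.array([cx,cy])/1000,w,h,(a+90)%180-90
def gold(n="top"):
    im=ctrl.read_camera(n); hsv=cv2.cvtColor(im,cv2.COLOR_RGB2HSV)
    m=cv2.inRange(hsv,(14,110,50),(26,255,255))
    cs,_=cv2.findContours(m,cv2.RETR_EXTERNAL,cv2.CHAIN_APPROX_NONE)
    return im,hsv,[c[:,0] for c in cs if cv2.contourArea(c)>150]
def mats(im):
    hsv=cv2.cvtColor(im,cv2.COLOR_RGB2HSV); m=cv2.inRange(hsv,(0,0,0),(180,255,60)); m[:140]=0;m[225:]=0;m[:,:225]=0;m[:,405:]=0
    cs,_=cv2.findContours(m,cv2.RETR_EXTERNAL,cv2.CHAIN_APPROX_NONE)
    return sorted([c[:,0] for c in cs if cv2.contourArea(c)>300],key=lambda c:c[:,0].mean())
def go(x,y,z,yaw):
    s=ctrl.state(); R0=Rn.from_quat(s['tool_rot']); cur=np.degrees(np.arctan2(*R0.as_matrix()[1::-1,0]))
    yaw=cur+((yaw-cur+90)%180-90)
    R1=Rn.from_euler('z',yaw,degrees=True)*Rn.from_euler('x',180,degrees=True)
    d=R0.inv().apply(np.array([x,y,z])-s['tcp_pos'])/.4
    r=(R0.inv()*R1).as_rotvec()/np.radians(120)
    print('t',round(s['time'],2),'tcp',s['tcp_pos'].round(4),'cur',round(cur,1),'to',round(yaw,1),'q7',round(s['joint_pos'][6],2),'travel',d.round(4),'rot',r.round(4),'rows',np.ceil(np.linalg.norm(d)*400/41.7),np.ceil(np.linalg.norm(r)*120/7.16),'F',s['wrist_force'].round(1),'gap',round(s['finger_gap'],2),round(s['finger_force'],1))
E
python3 - <<'E'
from h import *
im,hsv,g=gold()
for c in g:
    print('px',c.mean(0).round(0),[ (lambda r:(r[0].round(4),round(r[1]),round(r[2]),round(r[3],1)))(rect(ray('top',c,z))) for z in(.02,.035)])
for c in mats(im):
    r=rect(ray('top',c,.012)); print('mat',c.mean(0).round(),r[0].round(4),round(r[1]),round(r[2]),round(r[3],1))
print(hsv[271,180],hsv[272,285],hsv[334,452])
E
```

```text
px [190. 270.] [(array([0.4279, 0.3135]), 90, 52, -89.3), (array([0.426 , 0.3093]), 88, 51, -89.3)]
px [465. 267.] [(array([ 0.4426, -0.3018]), 62, 39, -75.4), (array([ 0.4406, -0.298 ]), 61, 38, -75.4)]
px [292. 271.] [(array([0.4288, 0.0837]), 105, 58, 53.8), (array([0.427 , 0.0825]), 104, 57, 53.8)]
px [376. 264.] [(array([ 0.4474, -0.1055]), 75, 45, -47.4), (array([ 0.4453, -0.1042]), 74, 44, -47.4)]
px [622. 258.] [(array([ 0.4979, -0.6481]), 351, 91, -5.7), (array([ 0.4952, -0.6397]), 347, 90, -5.7)]
px [444.  78.] [(array([ 0.8999, -0.2711]), 118, 21, -89.6), (array([ 0.8919, -0.2676]), 117, 21, -89.6)]
mat [250. 175.] [0.6557 0.1894] 107 63 -3.5
mat [292. 178.] [0.6492 0.0897] 107 64 -3.6
mat [335. 182.] [ 0.6425 -0.01  ] 107 63 -3.6
mat [378. 184.] [ 0.6359 -0.1096] 108 63 -3.8
[ 19 100 128] [ 19 118 127] [ 16  79 116]
```

```bash
python3 -c "
from h import *
go(.444,-.3043,.11,-75.4)"
```

```text
t 0.15 tcp [ 0.1799 -0.6242  0.2415] cur 16.1 to 104.6 q7 -0.06 travel [ 0.8559 -0.585   0.3296] rot [-6.000e-04 -5.000e-04 -7.376e-01] rows 11.0 13.0 F [ 0.6 -1.1 -0.2] gap 1.0 0.0
```

move_arm --travel '[[0.856,-0.585,0.33],[0.856,-0.585,0.33],[0.856,-0.585,0.33],[0.856,-0.585,0.33],[0.856,-0.585,0.33],[0.856,-0.585,0.33],[0.856,-0.585,0.33],[0.856,-0.585,0.33],[0.856,-0.585,0.33],[0.856,-0.585,0.33],[0.856,-0.585,0.33],[0.856,-0.585,0.33]]' --rot '[[0,0,-0.738],[0,0,-0.738],[0,0,-0.738],[0,0,-0.738],[0,0,-0.738],[0,0,-0.738],[0,0,-0.738],[0,0,-0.738],[0,0,-0.738],[0,0,-0.738],[0,0,-0.738],[0,0,-0.738]]' --claw '[0.8,0.8,0.8,0.8,0.8,0.8,0.8,0.8,0.8,0.8,0.8,0.8]' --squeeze 40

```text
time: 1.15
tcp_pos: [0.4471, -0.299, 0.109]
tool_rot: [0.623, 0.782, 0.002, -0.001]
wrist_force: [-0.3, -0.9, 0.0]
finger_gap: 0.803
finger_force: 0.0
```

```bash
python3 -c "
from h import *
go(.444,-.3043,.016,-75.4)
cv2.imwrite('pics/a.png',ctrl.read_camera('top')[:,:,::-1][200:360,380:600].repeat(3,0).repeat(3,1))"
```

```text
t 1.15 tcp [ 0.4471 -0.299   0.109 ] cur 102.9 to 104.6 q7 0.49 travel [-0.0121 -0.0108  0.2325] rot [ 0.0005 -0.0018 -0.0143] rows 3.0 1.0 F [-0.3 -0.9  0. ] gap 0.8 0.0
```

View pics/a.png

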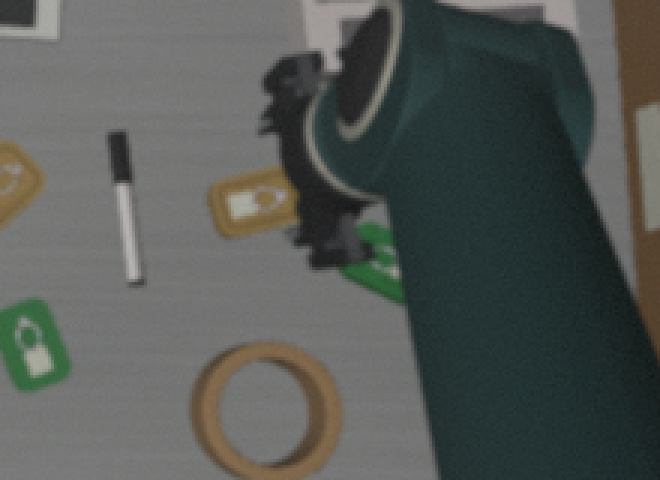

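move_arm --travel '[[-0.012,-0.011,0.0],[-0.012,-0.011,0.1],[-0.012,-0.011,0.15],[-0.012,-0.011,0.15]]' --rot '[[0,0,-0.014],[0,0,-0.014],[0,0,-0.014],[0,0,-0.014]]' --claw '[0.8,0.8,0.8,0.8]'

```text
time: 1.53
tcp_pos: [0.4376, -0.3099, 0.0466]
tool_rot: [0.619, 0.785, -0.001, -0.004]
wrist_force: [-0.6, 1.6, 0.2]
finger_gap: 0.796
finger_force: 0.0
```

```bash
python3 -c "
from h import *
go(.444,-.3043,.016,-75.4)"
```

```text
t 1.53 tcp [ 0.4376 -0.3099  0.0466] cur 103.5 to 104.6 q7 0.47 travel [0.0095 0.0193 0.0764] rot [-0.0026 -0.0025 -0.0094] rows 1.0 1.0 F [-0.6  1.6  0.2] gap 0.8 0.0
```

move_arm --travel '[[0,0,0],[0,0,0]]' --rot '[[0,0,0],[0,0,0]]' --claw '[0.8,0.8]'

```text
time: 1.7
tcp_pos: [0.4415, -0.3111, 0.0513]
tool_rot: [0.618, 0.786, 0.0, 0.001]
wrist_force: [0.4, 0.3, 0.5]
finger_gap: 0.802
finger_force: 0.0
```

```bash
python3 -c "
from h import *
go(.444,-.3043,.016,-75.4)"
```

```text
t 1.7 tcp [ 0.4415 -0.3111  0.0513] cur 103.6 to 104.6 q7 0.47 travel [0.0152 0.0099 0.0883] rot [ 0.0005  0.0006 -0.0081] rows 1.0 1.0 F [0.4 0.3 0.5] gap 0.8 0.0
```

move_arm --travel '[[0.015,0.01,0.0],[0.015,0.01,0.05],[0.015,0.01,0.088],[0.015,0.01,0.088],[0.015,0.01,0.088],[0.015,0.01,0.088],[0.015,0.01,0.088],[0.015,0.01,0.088],[0.015,0.01,0.088],[0.015,0.01,0.088]]' --rot '[[0,0,-0.008],[0,0,-0.008],[0,0,-0.008],[0,0,-0.008],[0,0,-0.008],[0,0,-0.008],[0,0,-0.008],[0,0,-0.008],[0,0,-0.008],[0,0,-0.008]]' --claw '[0.8,0.8,0.8,0.8,0.8,0.3,0.3,0.3,0.3,0.3]'

```text
time: 2.53
tcp_pos: [0.4444, -0.3042, 0.0166]
tool_rot: [0.611, 0.792, 0.0, 0.001]
wrist_force: [0.0, 0.8, 7.3]
finger_gap: 0.478
finger_force: 41.2
```

```bash
python3 -c "
from h import *
go(.636,-.1096,.16,-3.7)"
```

```text
t 2.53 tcp [ 0.4444 -0.3042  0.0166] cur 104.7 to 176.3 q7 0.44 travel [ 0.3486  0.5871 -0.3582] rot [ 0.      0.0012 -0.597 ] rows 8.0 11.0 F [0.  0.8 7.3] gap 0.48 41.2
```

move_arm --travel '[[0,0,-0.1],[0,0,-0.2],[0.05,0.08,-0.3],[0.349,0.587,-0.3],[0.349,0.587,-0.3],[0.349,0.587,-0.3],[0.349,0.587,-0.3],[0.349,0.587,-0.3],[0.349,0.587,-0.3],[0.349,0.587,-0.3],[0.349,0.587,-0.3],[0.349,0.587,-0.3]]' --rot '[[0,0,0],[0,0,-0.06],[0,0,-0.597],[0,0,-0.597],[0,0,-0.597],[0,0,-0.597],[0,0,-0.597],[0,0,-0.597],[0,0,-0.597],[0,0,-0.597],[0,0,-0.597],[0,0,-0.597]]' --claw '[0.3,0.3,0.3,0.3,0.3,0.3,0.3,0.3,0.3,0.3,0.3,0.3]'

```text
time: 3.53
tcp_pos: [0.6354, -0.1084, 0.1351]
tool_rot: [0.03, 1.0, 0.0, -0.0]
wrist_force: [-0.6, -0.5, 0.0]
finger_gap: 0.478
finger_force: 41.0
```

move_arm --travel '[[0,0,0],[0,0,0],[0,0,0]]' --rot '[[0,0,0],[0,0,0],[0,0,0]]' --claw '[0.3,0.3,0.3]'

```text
time: 3.78
tcp_pos: [0.635, -0.11, 0.1353]
tool_rot: [0.034, 0.999, -0.0, 0.0]
wrist_force: [0.4, -0.3, -0.3]
finger_gap: 0.478
finger_force: 41.0
```

```bash
python3 -c "
from h import *
go(.636,-.1096,.0295,-3.7)
cv2.imwrite('pics/b.png',ctrl.read_camera('scene')[:,:,::-1])"
```

```text
t 3.78 tcp [ 0.635  -0.11    0.1353] cur 176.1 to 176.3 q7 1.2 travel [-0.0025  0.0013  0.2646] rot [-0.0003  0.     -0.0014] rows 3.0 1.0 F [ 0.4 -0.3 -0.3] gap 0.48 41.0
```

View pics/b.png

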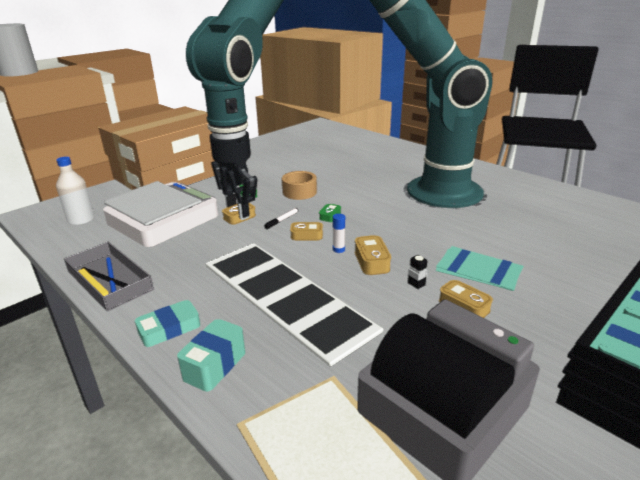

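move_arm --travel '[[-0.002,0.001,0.09],[-0.002,0.001,0.18],[-0.002,0.001,0.23],[-0.002,0.001,0.25],[-0.002,0.001,0.265],[-0.002,0.001,0.265],[-0.002,0.001,0.265],[-0.002,0.001,0.265],[-0.002,0.001,0.265],[-0.002,0.001,0.265],[-0.002,0.001,0.265]]' --rot '[[0,0,0],[0,0,0],[0,0,0],[0,0,0],[0,0,0],[0,0,0],[0,0,0],[0,0,0],[0,0,0],[0,0,0],[0,0,0]]' --claw '[0.3,0.3,0.3,0.3,0.3,0.3,0.3,0.75,0.75,0.75,0.75]'

```text
time: 4.75
tcp_pos: [0.6364, -0.109, 0.0296]
tool_rot: [0.032, 0.999, -0.0, 0.0]
wrist_force: [0.5, 0.3, -0.7]
finger_gap: 0.749
finger_force: 0.0
```

```bash
python3 -c "
from h import *
go(.4485,-.1062,.12,-47.4)"
```

```text
t 4.75 tcp [ 0.6364 -0.109   0.0296] cur 176.3 to 132.6 q7 1.13 travel [ 0.469  -0.0235 -0.2264] rot [1.000e-04 4.000e-04 3.641e-01] rows 6.0 7.0 F [ 0.5  0.3 -0.7] gap 0.75 0.0
```

move_arm --travel '[[0,0,-0.1],[0,0,-0.2],[0.469,-0.0235,-0.226],[0.469,-0.0235,-0.226],[0.469,-0.0235,-0.226],[0.469,-0.0235,-0.226],[0.469,-0.0235,-0.226],[0.469,-0.0235,-0.226],[0.469,-0.0235,-0.226],[0.469,-0.0235,-0.226],[0.469,-0.0235,-0.226],[0.469,-0.0235,-0.226]]' --rot '[[0,0,0],[0,0,0],[0,0,0.364],[0,0,0.364],[0,0,0.364],[0,0,0.364],[0,0,0.364],[0,0,0.364],[0,0,0.364],[0,0,0.364],[0,0,0.364],[0,0,0.364]]' --claw '[0.75,0.75,0.85,0.85,0.85,0.85,0.85,0.85,0.85,0.85,0.85,0.85]'

```text
time: 5.75
tcp_pos: [0.4491, -0.1059, 0.1195]
tool_rot: [0.401, 0.916, 0.0, 0.0]
wrist_force: [0.8, 0.2, -0.6]
finger_gap: 0.846
finger_force: 0.0
```

```bash
python3 -c "
from h import *
go(.4485,-.1062,.02,-47.4)
im=ctrl.read_camera('top')
cv2.imwrite('pics/c.png',cv2.resize(im[130:330,220:460],None,fx=3,fy=3)[:,:,::-1])"
```

```text
t 5.75 tcp [ 0.4491 -0.1059  0.1195] cur 132.8 to 132.6 q7 0.56 travel [ 0.0004 -0.0019  0.2486] rot [ 0.0004 -0.      0.0014] rows 3.0 1.0 F [ 0.8  0.2 -0.6] gap 0.85 0.0
```

View pics/c.png

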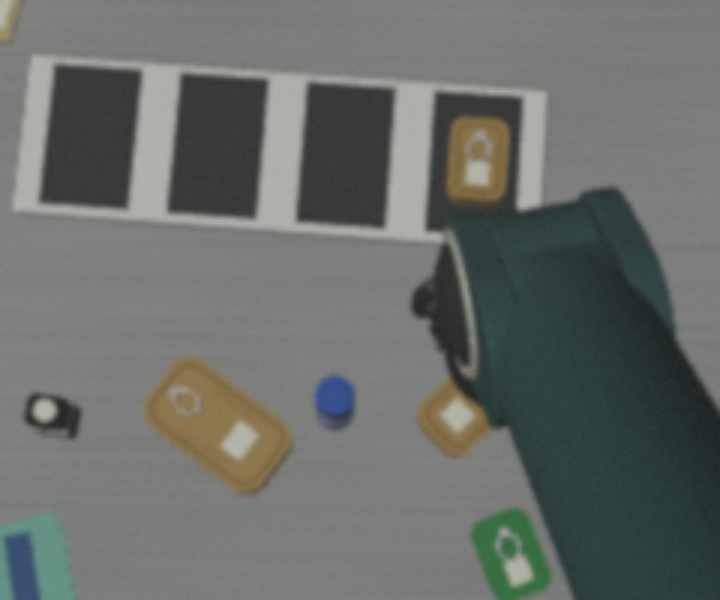

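Tin_62 sits lid up and centred on mat_d (crop 478,160), aligned with the mat. Next is tin_76.

move_arm --travel '[[0,-0.002,0.1],[0,-0.002,0.19],[0,-0.002,0.235],[0,-0.002,0.2485],[0,-0.002,0.2485],[0,-0.002,0.2485],[0,-0.002,0.2485],[0,-0.002,0.2485],[0,-0.002,0.2485],[0,-0.002,0.2485],[0,-0.002,0.2485]]' --rot '[[0,0,0],[0,0,0],[0,0,0],[0,0,0],[0,0,0],[0,0,0],[0,0,0],[0,0,0],[0,0,0],[0,0,0],[0,0,0]]' --claw '[0.85,0.85,0.85,0.85,0.85,0.85,0.4,0.4,0.4,0.4,0.4]'

```text
time: 6.72
tcp_pos: [0.449, -0.1068, 0.0217]
tool_rot: [0.402, 0.916, 0.0, 0.002]
wrist_force: [-0.2, 1.0, 4.9]
finger_gap: 0.55
finger_force: 41.1
```

```bash
python3 -c "
from h import *
go(.6425,-.01,.14,-3.7)"
```

```text
t 6.72 tcp [ 0.449  -0.1068  0.0217] cur 132.6 to 176.3 q7 0.4 travel [-0.1504  0.5205 -0.2945] rot [ 3.000e-04  1.600e-03 -3.639e-01] rows 6.0 7.0 F [-0.2  1.   4.9] gap 0.55 41.1
```

move_arm --travel '[[0,0,-0.1],[0,0,-0.2],[-0.15,0.5205,-0.294],[-0.15,0.5205,-0.294],[-0.15,0.5205,-0.294],[-0.15,0.5205,-0.294],[-0.15,0.5205,-0.294],[-0.15,0.5205,-0.294],[-0.15,0.5205,-0.294],[-0.15,0.5205,-0.294],[-0.15,0.5205,-0.294],[-0.15,0.5205,-0.294]]' --rot '[[0,0,0],[0,0,0],[0,0,-0.364],[0,0,-0.364],[0,0,-0.364],[0,0,-0.364],[0,0,-0.364],[0,0,-0.364],[0,0,-0.364],[0,0,-0.364],[0,0,-0.364],[0,0,-0.364]]' --claw '[0.4,0.4,0.4,0.4,0.4,0.4,0.4,0.4,0.4,0.4,0.4,0.4]'

```text
time: 7.72
tcp_pos: [0.6401, -0.0113, 0.1375]
tool_rot: [0.034, 0.999, -0.001, -0.001]
wrist_force: [0.0, -0.3, -1.2]
finger_gap: 0.546
finger_force: 42.8
```

```bash
python3 -c "
from h import *
go(.6425,-.01,.0345,-3.7)"
```

```text
t 7.72 tcp [ 0.6401 -0.0113  0.1375] cur 176.1 to 176.3 q7 1.03 travel [-0.006   0.0042  0.2574] rot [-0.0008 -0.0006 -0.0013] rows 3.0 1.0 F [ 0.  -0.3 -1.2] gap 0.55 42.8
```

move_arm --travel '[[-0.005,0.003,0.09],[-0.005,0.003,0.17],[-0.005,0.003,0.22],[-0.005,0.003,0.243],[-0.005,0.003,0.257],[-0.005,0.003,0.257],[-0.005,0.003,0.257],[-0.005,0.003,0.257],[-0.005,0.003,0.257],[-0.005,0.003,0.257],[-0.005,0.003,0.257]]' --rot '[[0,0,0],[0,0,0],[0,0,0],[0,0,0],[0,0,0],[0,0,0],[0,0,0],[0,0,0],[0,0,0],[0,0,0],[0,0,0]]' --claw '[0.4,0.4,0.4,0.4,0.4,0.4,0.4,0.8,0.8,0.8,0.8]'

```text
time: 8.63
tcp_pos: [0.6439, -0.0088, 0.0355]
tool_rot: [0.032, 0.999, -0.0, 0.001]
wrist_force: [0.1, 0.2, 0.4]
finger_gap: 0.797
finger_force: 0.0
```

```bash
python3 -c "
from h import *
go(.4291,.0839,.14,53.8)"
```

```text
t 8.63 tcp [ 0.6439 -0.0088  0.0355] cur 176.3 to 233.8 q7 0.96 travel [ 0.5507  0.1966 -0.2618] rot [-3.000e-04  5.000e-04 -4.792e-01] rows 7.0 9.0 F [0.1 0.2 0.4] gap 0.8 0.0
```

move_arm --travel '[[0,0,-0.1],[0,0,-0.2],[0.55,0.1966,-0.262],[0.55,0.1966,-0.262],[0.55,0.1966,-0.262],[0.55,0.1966,-0.262],[0.55,0.1966,-0.262],[0.55,0.1966,-0.262],[0.55,0.1966,-0.262],[0.55,0.1966,-0.262],[0.55,0.1966,-0.262],[0.55,0.1966,-0.262]]' --rot '[[0,0,0],[0,0,-0.05],[0,0,-0.479],[0,0,-0.479],[0,0,-0.479],[0,0,-0.479],[0,0,-0.479],[0,0,-0.479],[0,0,-0.479],[0,0,-0.479],[0,0,-0.479],[0,0,-0.479]]' --claw '[0.8,0.8,0.9,0.9,0.9,0.9,0.9,0.9,0.9,0.9,0.9,0.9]'

```text
time: 9.63
tcp_pos: [0.43, 0.0835, 0.1397]
tool_rot: [-0.45, 0.893, 0.0, 0.0]
wrist_force: [0.4, -0.2, 0.0]
finger_gap: 0.899
finger_force: 0.0
```

```bash
python3 -c "
from h import *
go(.4291,.0839,.026,53.8)
im=ctrl.read_camera('top')
cv2.imwrite('pics/d.png',cv2.resize(im[130:330,180:420],None,fx=3,fy=3)[:,:,::-1])"
```

```text
t 9.63 tcp [0.43   0.0835 0.1397] cur -126.5 to -126.2 q7 1.63 travel [0.0007 0.0026 0.2844] rot [-0.0001  0.0003 -0.0023] rows 3.0 1.0 F [ 0.4 -0.2  0. ] gap 0.9 0.0
```

View pics/d.png

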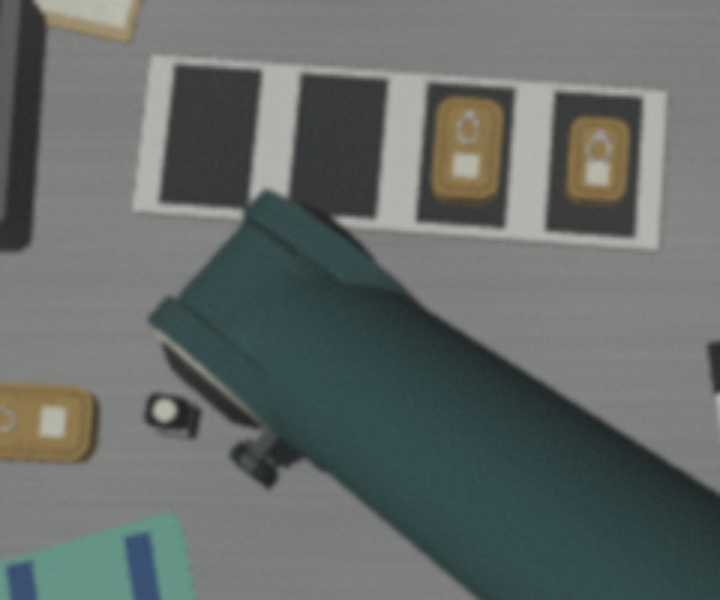

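Tins 62 and 76 both look centred on their mats, and the stamp stands at crop (168,412), clear of the gripper. I'm gripping tin_105 now.

move_arm --travel '[[0,0.002,0.1],[0,0.002,0.2],[0,0.002,0.26],[0,0.002,0.284],[0,0.002,0.284],[0,0.002,0.284],[0,0.002,0.284],[0,0.002,0.284],[0,0.002,0.284],[0,0.002,0.284],[0,0.002,0.284]]' --rot '[[0,0,0],[0,0,0],[0,0,0],[0,0,0],[0,0,0],[0,0,0],[0,0,0],[0,0,0],[0,0,0],[0,0,0],[0,0,0]]' --claw '[0.9,0.9,0.9,0.9,0.9,0.9,0.5,0.5,0.5,0.5,0.5]' --squeeze 50

```text
time: 10.6
tcp_pos: [0.4295, 0.0848, 0.0278]
tool_rot: [-0.452, 0.892, -0.0, 0.002]
wrist_force: [-1.7, 0.4, 6.9]
finger_gap: 0.688
finger_force: 53.7
```

```bash
python3 -c "
from h import *
go(.6557,.1894,.16,-3.7)"
```

```text
t 10.6 tcp [0.4295 0.0848 0.0278] cur -126.2 to -183.7 q7 1.41 travel [-0.5459 -0.3022 -0.3286] rot [-4.000e-04  1.500e-03  4.788e-01] rows 7.0 9.0 F [-1.7  0.4  6.9] gap 0.69 53.7
```

move_arm --travel '[[0,0,-0.1],[0,0,-0.2],[-0.03,-0.02,-0.29],[-0.546,-0.302,-0.328],[-0.546,-0.302,-0.328],[-0.546,-0.302,-0.328],[-0.546,-0.302,-0.328],[-0.546,-0.302,-0.328],[-0.546,-0.302,-0.328],[-0.546,-0.302,-0.328],[-0.546,-0.302,-0.328],[-0.546,-0.302,-0.328]]' --rot '[[0,0,0],[0,0,0],[0,0,0.06],[0,0,0.479],[0,0,0.479],[0,0,0.479],[0,0,0.479],[0,0,0.479],[0,0,0.479],[0,0,0.479],[0,0,0.479],[0,0,0.479]]' --claw '[0.5,0.5,0.5,0.5,0.5,0.5,0.5,0.5,0.5,0.5,0.5,0.5]'

```text
time: 11.6
tcp_pos: [0.6543, 0.1891, 0.1577]
tool_rot: [0.03, 1.0, -0.0, -0.0]
wrist_force: [-0.7, 0.3, -2.6]
finger_gap: 0.689
finger_force: 57.4
```

move_arm --travel '[[0,0,0],[0,0,0],[0,0,0]]' --rot '[[0,0,0],[0,0,0],[0,0,0]]' --claw '[0.5,0.5,0.5]'

```text
time: 11.85
tcp_pos: [0.6545, 0.1883, 0.1575]
tool_rot: [0.032, 0.999, -0.0, -0.0]
wrist_force: [1.2, 0.0, -2.2]
finger_gap: 0.688
finger_force: 57.4
```

```bash
python3 -c "
from h import *
go(.6557,.1894,.0405,-3.7)"
```

```text
t 11.85 tcp [0.6545 0.1883 0.1575] cur 176.3 to 176.3 q7 0.78 travel [-0.0028  0.003   0.2924] rot [-0.0001 -0.0001  0.0004] rows 3.0 1.0 F [ 1.2  0.  -2.2] gap 0.69 57.4
```

move_arm --travel '[[-0.003,0.002,0.09],[-0.003,0.002,0.18],[-0.003,0.002,0.25],[-0.003,0.002,0.28],[-0.003,0.002,0.292],[-0.003,0.002,0.292],[-0.003,0.002,0.292],[-0.003,0.002,0.292],[-0.003,0.002,0.292],[-0.003,0.002,0.292],[-0.003,0.002,0.292]]' --rot '[[0,0,0],[0,0,0],[0,0,0],[0,0,0],[0,0,0],[0,0,0],[0,0,0],[0,0,0],[0,0,0],[0,0,0],[0,0,0]]' --claw '[0.5,0.5,0.5,0.5,0.5,0.5,0.5,0.88,0.88,0.88,0.88]'

```text
time: 12.77
tcp_pos: [0.6566, 0.1901, 0.0412]
tool_rot: [0.032, 0.999, 0.0, 0.001]
wrist_force: [-1.0, 0.4, -0.2]
finger_gap: 0.88
finger_force: 0.0
```

```bash
python3 -c "
from h import *
go(.4286,.315,.15,-89.3)"
```

```text
t 12.77 tcp [0.6566 0.1901 0.0412] cur 176.3 to 90.7 q7 0.71 travel [ 0.5886  0.275  -0.2726] rot [6.000e-04 3.000e-04 7.134e-01] rows 7.0 12.0 F [-1.   0.4 -0.2] gap 0.88 0.0
```

move_arm --travel '[[0,0,-0.1],[0,0,-0.2],[0.588,0.275,-0.273],[0.588,0.275,-0.273],[0.588,0.275,-0.273],[0.588,0.275,-0.273],[0.588,0.275,-0.273],[0.588,0.275,-0.273],[0.588,0.275,-0.273],[0.588,0.275,-0.273],[0.588,0.275,-0.273],[0.588,0.275,-0.273]]' --rot '[[0,0,0],[0,0,0],[0,0,0.713],[0,0,0.713],[0,0,0.713],[0,0,0.713],[0,0,0.713],[0,0,0.713],[0,0,0.713],[0,0,0.713],[0,0,0.713],[0,0,0.713]]' --claw '[0.88,0.88,0.88,0.88,0.88,0.88,0.88,0.88,0.88,0.88,0.88,0.88]'

```text
time: 13.77
tcp_pos: [0.4282, 0.3155, 0.1503]
tool_rot: [0.613, 0.79, 0.001, 0.0]
wrist_force: [0.5, -0.9, 0.4]
finger_gap: 0.878
finger_force: 0.0
```

move_arm --travel '[[0,0,0],[0,0,0]]' --rot '[[0,0,0.12],[0,0,0.12]]' --claw '[0.88,0.88]'

```text
time: 13.93
tcp_pos: [0.4285, 0.3152, 0.1501]
tool_rot: [0.707, 0.707, 0.0, 0.0]
wrist_force: [0.3, 0.2, 0.0]
finger_gap: 0.876
finger_force: 0.0
```

move_arm --travel '[[0,0,0],[0,0,0]]' --rot '[[0,0,0],[0,0,0]]' --claw '[0.88,0.88]'

```text
time: 14.1
tcp_pos: [0.4284, 0.3152, 0.15]
tool_rot: [0.703, 0.711, 0.0, 0.0]
wrist_force: [0.2, 0.2, 0.3]
finger_gap: 0.881
finger_force: 0.0
```

```bash
python3 -c "
from h import *
go(.4286,.315,.023,-89.3)
im=ctrl.read_camera('top')
cv2.imwrite('pics/e.png',cv2.resize(im[130:330,160:400],None,fx=3,fy=3)[:,:,::-1])"
```

```text
t 14.1 tcp [0.4284 0.3152 0.15  ] cur 90.6 to 90.7 q7 -0.93 travel [-5.000e-04  2.000e-04  3.175e-01] rot [ 0.0003 -0.0001 -0.0008] rows 4.0 1.0 F [0.2 0.2 0.3] gap 0.88 0.0
```

View pics/e.png

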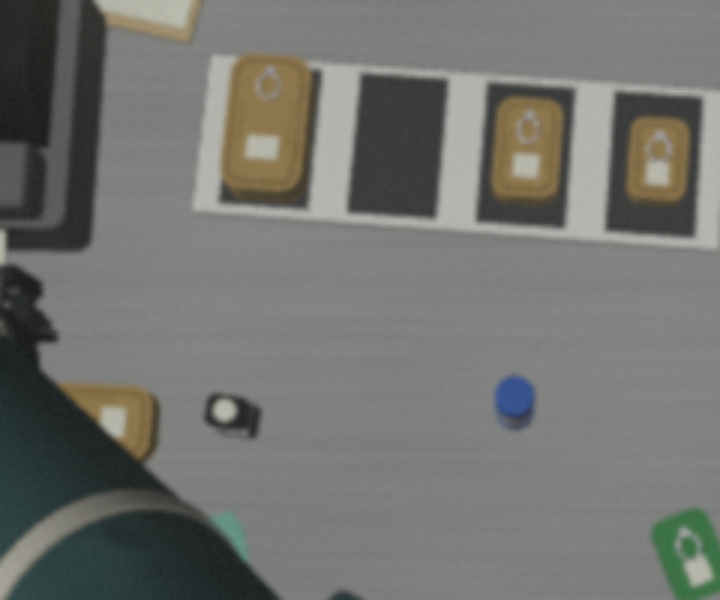

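Tin_105 is on mat_a (crop 265,125); its apparent shift is height parallax, to be measured at the end. The stamp and glue stick are standing. Tin_90 is next.

move_arm --travel '[[0,0,0.1],[0,0,0.2],[0,0,0.27],[0,0,0.305],[0,0,0.317],[0,0,0.317],[0,0,0.317],[0,0,0.317],[0,0,0.317],[0,0,0.317],[0,0,0.317],[0,0,0.317]]' --rot '[[0,0,0],[0,0,0],[0,0,0],[0,0,0],[0,0,0],[0,0,0],[0,0,0],[0,0,0],[0,0,0],[0,0,0],[0,0,0],[0,0,0]]' --claw '[0.88,0.88,0.88,0.88,0.88,0.88,0.88,0.45,0.45,0.45,0.45,0.45]'

```text
time: 15.15
tcp_pos: [0.4294, 0.3155, 0.0247]
tool_rot: [0.705, 0.709, 0.001, 0.0]
wrist_force: [-0.5, -0.3, 5.7]
finger_gap: 0.614
finger_force: 51.8
```

```bash
python3 -c "
from h import *
go(.6492,.0897,.16,-3.7)"
```

```text
t 15.15 tcp [0.4294 0.3155 0.0247] cur 90.4 to 176.3 q7 -1.05 travel [-0.5675  0.5468 -0.3378] rot [ 1.400e-03  3.000e-04 -7.162e-01] rows 9.0 13.0 F [-0.5 -0.3  5.7] gap 0.61 51.8
```

move_arm --travel '[[0,0,-0.1],[0,0,-0.2],[0,0,-0.3],[-0.567,0.547,-0.338],[-0.567,0.547,-0.338],[-0.567,0.547,-0.338],[-0.567,0.547,-0.338],[-0.567,0.547,-0.338],[-0.567,0.547,-0.338],[-0.567,0.547,-0.338],[-0.567,0.547,-0.338],[-0.567,0.547,-0.338]]' --rot '[[0,0,0],[0,0,-0.05],[0,0,-0.1],[0,0,-0.716],[0,0,-0.716],[0,0,-0.716],[0,0,-0.716],[0,0,-0.716],[0,0,-0.716],[0,0,-0.716],[0,0,-0.716],[0,0,-0.716]]' --claw '[0.45,0.45,0.45,0.45,0.45,0.45,0.45,0.45,0.45,0.45,0.45,0.45]'

```text
time: 16.15
tcp_pos: [0.6536, 0.0807, 0.1585]
tool_rot: [0.122, 0.993, -0.002, 0.002]
wrist_force: [0.7, -0.5, -2.1]
finger_gap: 0.616
finger_force: 54.0
```

move_arm --travel '[[0,0,0],[0,0,0],[0,0,0]]' --rot '[[0,0,0],[0,0,0],[0,0,0]]' --claw '[0.45,0.45,0.45]'

```text
time: 16.4
tcp_pos: [0.6479, 0.0908, 0.1585]
tool_rot: [0.12, 0.993, 0.0, -0.0]
wrist_force: [-0.7, 1.0, -1.8]
finger_gap: 0.614
finger_force: 54.0
```

```bash
python3 -c "
from h import *
go(.6492,.0897,.06,-3.7)"
```

```text
t 16.4 tcp [0.6479 0.0908 0.1585] cur 166.2 to 176.3 q7 0.75 travel [-0.004  -0.002   0.2463] rot [ 0.0002 -0.0001 -0.0838] rows 3.0 2.0 F [-0.7  1.  -1.8] gap 0.61 54.0
```

move_arm --travel '[[-0.004,-0.002,0.05],[-0.004,-0.002,0.15],[-0.004,-0.002,0.22],[-0.004,-0.002,0.246],[-0.004,-0.002,0.246],[-0.004,-0.002,0.246]]' --rot '[[0,0,-0.084],[0,0,-0.084],[0,0,-0.084],[0,0,-0.084],[0,0,-0.084],[0,0,-0.084]]' --claw '[0.45,0.45,0.45,0.45,0.45,0.45]'

```text
time: 16.9
tcp_pos: [0.6502, 0.0897, 0.0606]
tool_rot: [0.031, 1.0, 0.0, 0.0]
wrist_force: [0.3, -0.3, -1.8]
finger_gap: 0.616
finger_force: 54.0
```

```bash
python3 -c "
from h import *
go(.6492,.0897,.0375,-3.7)"
```

```text
t 16.9 tcp [0.6502 0.0897 0.0606] cur 176.4 to 176.3 q7 0.84 travel [ 0.0026 -0.0002  0.0578] rot [0.0002 0.0003 0.0009] rows 1.0 1.0 F [ 0.3 -0.3 -1.8] gap 0.62 54.0
```

move_arm --travel '[[0.0015,0,0.04],[0.0015,0,0.057],[0.0015,0,0.057],[0.0015,0,0.057],[0.0015,0,0.057],[0.0015,0,0.057],[0.0015,0,0.057],[0.0015,0,0.057]]' --rot '[[0,0,0],[0,0,0],[0,0,0],[0,0,0],[0,0,0],[0,0,0],[0,0,0],[0,0,0]]' --claw '[0.45,0.45,0.45,0.45,0.78,0.78,0.78,0.78]'

```text
time: 17.57
tcp_pos: [0.6497, 0.0882, 0.0371]
tool_rot: [0.032, 0.999, -0.0, 0.0]
wrist_force: [-0.4, 0.1, 0.4]
finger_gap: 0.779
finger_force: 0.0
```

move_arm --travel '[[0,0,-0.1],[0,0,-0.2],[0,0,-0.3],[0.5,0.6,-0.4],[0.5,0.6,-0.4],[0.5,0.6,-0.4],[0.5,0.6,-0.4],[0.5,0.6,-0.4],[0.5,0.6,-0.4],[0.5,0.6,-0.4],[0.5,0.6,-0.4],[0.5,0.6,-0.4]]' --rot '[[0,0,0],[0,0,0],[0,0,0],[0,0,0],[0,0,0],[0,0,0],[0,0,0],[0,0,0],[0,0,0],[0,0,0],[0,0,0],[0,0,0]]' --claw '[0.78,0.78,0.78,0.78,0.78,0.78,0.78,0.78,0.78,0.78,0.78,0.78]'

```text
time: 18.57
tcp_pos: [0.4604, 0.3467, 0.1987]
tool_rot: [0.027, 1.0, 0.002, 0.0]
wrist_force: [-0.3, -0.5, 0.3]
finger_gap: 0.783
finger_force: 0.0
```

```bash
python3 - <<'E'
from h import *
im,hsv,g=gold()
B=np.array([[.6557,.1894],[.6492,.0897],[.6425,-.01],[.6359,-.1096]]);H=[.035,.029,.024,.02]
for c in sorted(g,key=lambda c:c[:,0].mean()):
    if 130<c[:,1].mean()<220 and c[:,0].min()>200 and c[:,0].max()<420:
        i=int(np.argmin(abs(c[:,0].mean()-np.array([250,292,335,378]))))
        r=rect(ray('top',c,.012+H[i]/2)); print('abcd'[i],r[0].round(4),((r[0]-B[i])*1000).round(1),round(r[1]),round(r[2]),round(r[3],1))
cv2.imwrite('pics/f.png',im[:,:,::-1]); cv2.imwrite('pics/g.png',ctrl.read_camera('scene')[:,:,::-1])
s=ctrl.state();print(s['time'],s['tcp_pos'])
E
```

```text
a [0.6603 0.1894] [ 4.6 -0. ] 104 59 -3.4
b [0.6524 0.0861] [ 3.2 -3.6] 89 54 -4.3
c [ 0.6435 -0.0112] [ 1.  -1.2] 77 47 -3.8
d [ 0.6364 -0.1114] [ 0.5 -1.8] 62 41 -4.8
18.6667 [0.46451964 0.34147053 0.19727637]
```

View pics/f.png

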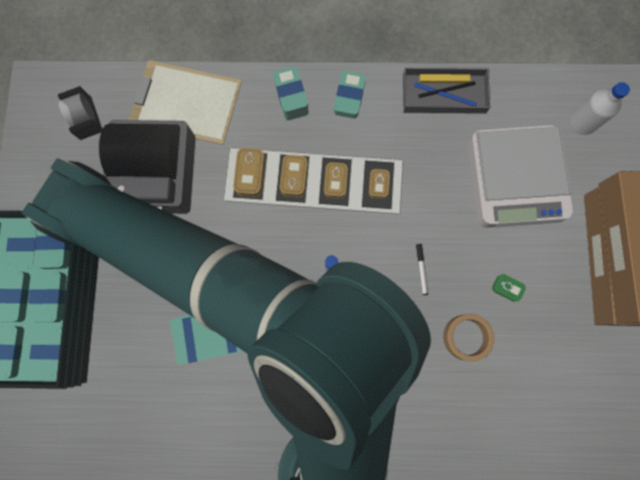

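View pics/g.png

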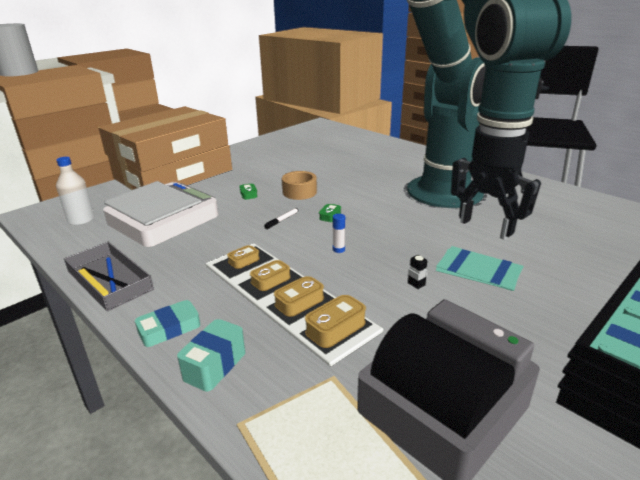

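All four tins are lid up in the right order, and the stamp is upright at scene px (418,271). Tins on mat_a and mat_b read 3–5 mm off centre, but that depends on whether the mask includes the shaded side walls, so I'll check edge profiles.

```bash
python3 - <<'E'
from h import *
im=ctrl.read_camera('top').astype(int)
print('a col 243',[(v,*im[v,243]) for v in list(range(146,155))+list(range(186,206))])
print('b row 178',[(u,*im[178,u]) for u in list(range(273,284))+list(range(303,313))])
for n,u,v,z in [('a far',243,149,.047)]: print(ray('top',[u,v],z))
C=ray('top',[325,238],1e9); 
p=ctrl.camera_params('top');print(-np.array(p['R']).T@p['t'])
E
```

```text
a col 243 [(146, np.int64(134), np.int64(135), np.int64(131)), (147, np.int64(139), np.int64(132), np.int64(117)), (148, np.int64(144), np.int64(126), np.int64(95)), (149, np.int64(139), np.int64(117), np.int64(78)), (150, np.int64(135), np.int64(112), np.int64(73)), (151, np.int64(142), np.int64(119), np.int64(79)), (152, np.int64(148), np.int64(123), np.int64(82)), (153, np.int64(149), np.int64(126), np.int64(83)), (154, np.int64(149), np.int64(125), np.int64(82)), (186, np.int64(149), np.int64(126), np.int64(82)), (187, np.int64(149), np.int64(125), np.int64(81)), (188, np.int64(145), np.int64(123), np.int64(79)), (189, np.int64(137), np.int64(116), np.int64(76)), (190, np.int64(128), np.int64(107), np.int64(69)), (191, np.int64(133), np.int64(112), np.int64(73)), (192, np.int64(125), np.int64(107), np.int64(71)), (193, np.int64(98), np.int64(84), np.int64(59)), (194, np.int64(84), np.int64(75), np.int64(56)), (195, np.int64(84), np.int64(73), np.int64(54)), (196, np.int64(76), np.int64(67), np.int64(52)), (197, np.int64(84), np.int64(83), np.int64(79)), (198, np.int64(142), np.in
[... 849 characters left out ...]
nt64(79)), (282, np.int64(139), np.int64(116), np.int64(74)), (283, np.int64(138), np.int64(115), np.int64(75)), (303, np.int64(140), np.int64(118), np.int64(78)), (304, np.int64(137), np.int64(115), np.int64(77)), (305, np.int64(114), np.int64(99), np.int64(67)), (306, np.int64(94), np.int64(87), np.int64(76)), (307, np.int64(125), np.int64(125), np.int64(121)), (308, np.int64(168), np.int64(169), np.int64(165)), (309, np.int64(187), np.int64(188), np.int64(182)), (310, np.int64(191), np.int64(192), np.int64(186)), (311, np.int64(189), np.int64(189), np.int64(183)), (312, np.int64(190), np.int64(190), np.int64(185))]
[[0.70617819 0.2015418  0.047     ]]
[ 0.28805619 -0.00666802  1.16452867]
```

The side wall falls outside the gold mask, so the lids should be read at lid height. That puts tin_105 within about 3 mm of its mat centre and the worst, tin_90, at roughly 4–5 mm. All four are inside their mats and aligned to within about 1°. The arm is clear, so I'm handing in.

```bash
python3 -c "
from station import ctrl
print(ctrl.close_job())"
```

```text
the job is handed in; nothing more can be done
None
```

The job is handed in after about 19 s of robot time: the four tins are lid up on their mats, smallest next to the scale and largest farthest from it, lying lengthways and within about 5 mm of centre by camera; the date stamp is still upright.

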